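# Shift a test-stand drive into gear and lock it

### The arm

A 7-joint arm with a two-finger parallel gripper is mounted at the origin on the work surface. World frame = base frame: x ahead of the robot, y to its left, z up, the work surface at z = 0. Lengths are in m, angles in degrees, forces in N, time in s.
With the tool pointing down it reaches from about 0.4 to 0.925 m from the base axis. Payload 5.6 kg.
Tool frame: the origin (TCP) lies midway between the tips of the shut fingers; the grasp point (between the pads) lies 19 mm behind it; z points along the fingers, y is the line along which they close (so a half turn about z gives the same grasp; the last joint's range is limited). The gripper opens to 85 mm and grips with 20 to 120 N. Pads are 22 mm wide; open, the fingers measure 114 mm over their backs; the gripper's body (76 mm by 85 mm) begins 54 mm behind the grasp point. The pads swing forward as they close: fully open they stand 13 mm farther back than shut.
Start: joints at [66.578, 26.786, -0.665, 91.828, 0.344, 61.387, -3.226], TCP at [0.232, -0.607, 0.231] pointing down, gripper open.
Joint ranges: [-144.91, 144.91], [-17.63, 115.5], [-89.93, 88.59], [15.96, 139.68], [-74.01, 254.01], [8.47, 105.57], [-167.45, 167.45]. Speed limits (degrees/s): [147.25, 147.25, 180, 180, 180, 180, 180].

### API

Orientations are given as [roll, pitch, yaw] about the fixed x, y, z axes, in that order (R = Rz(yaw) Ry(pitch) Rx(roll)).
In Python, from station import * gives the robot as it stands. The module is installed in compiled form; this text tells all that it offers.
- The arm moves only by the tool drive_tool, never from a script. Its argument "steps" is a list of rows, each an object with "translation": the shift along the tool's x, y, z in mm, a list of three; "yaw": the turn about the tool's z in rad. In form: [{"translation": [x, y, z], "yaw": yaw}, ...]. A call has 1 to 8 rows; each row is the pose to reach, as a shift and turn from the pose commanded when the call began, along the tool's axes at that moment; what a row does not reach only later rows make up. A row lasts 1/10 s, in which the tool goes at most 50 mm and 8.59 degrees, less where a joint would pass 70% of its speed; a pose out of reach is approached as far as the arm can. A call with a gripper value outside its range is refused whole. "claw" is the closure in counts, from 0 (fully open) to 255 (shut), set as the call begins (left out, the last holds). The fingers move at their own pace and stop on an object; the grip force is fixed at half the most. Time passes only in rows, so rows that repeat a pose let the fingers close. It gives the time, the measured TCP pose, the force, the opening and the grip force at its end, in the units of the state.
- read_state(): the state, without advancing time (a new reading comes with each control period).
- snapshot(name): name is "scene" or "top"; returns a dict with "img" (480x640x3 uint8, red, green, blue), "fx", "fy", "cx", "cy" (pixels), "extrinsics" (4x4, takes a point from camera to world coordinates). Camera axes: x right, y up, looking along -z (the intrinsics and any distortion apply to the point x, -y, -z); pixel columns grow to the right and rows downward; lengths in m; the calibration is good to about 2 mm. A picture is of the moment at which its call begins. There is no depth.
- sign_off(): hands the job in; it is judged then, once.
The state is a dict: "time_s": time; "qpos": joint angles; "qvel": joint speeds; "joint_torque": joint torques, N m; "tcp_pos": TCP position; "ee_rot": TCP orientation; "force": force on the tool from outside, world axes, zero at the start; "moment": the same for the moment, N m; "width": finger opening in m; "grasp_force": force on a finger pad.
Only numpy, scipy, OpenCV 4.12 (cv2) and the standard library are available. Lean on these libraries where they do the work, as an engineer would, in place of code of your own. Each camera call takes 0.05 s, during which the arm holds its last target. There are 200 camera calls.

### The job

Put the bench drive unit into gear: ease its gear-change knob down, rocking it and the spindle it turns back and forth until the teeth mesh and the knob sits fully home, without ever forcing tooth against tooth. Then swing the keeper arm fully over the knob's drum to lock it down, let go, and leave everything else on the bench alone.

Things in the scene. Friction and masses are not known exactly. Their poses are not given: they have to be found in the camera images.
- drive_unit: The drive unit: fixed white gearbox 200 (x) x 260 (y) x 100 mm tall with a black band, grey motor on its own +x side; fixed, but at a different place and yaw each time. Origin at the centre of its underside. Its flat top (deck) is 100 mm above the bench. The vertical spindle axis is 50 mm from its centre towards its own +y, the keeper pivot 50 mm towards its own -y.
- knob_grip (a point): Centre of the steel grip bar on top of the gear-change knob, on the spindle axis, moving with the knob. The bar is 44 mm long (the point's x axis), 14 mm thick (y), 30 mm tall (z, up). It stands on the knob's aluminium drum, 80 mm diameter, 24 mm tall, whose top is 15 mm below this point. A shroud 12 mm tall, 94 mm outside diameter, stands on the deck below the drum.
- gear_knob (a joint): How far the knob has slid down the spindle, in m: 0 fully up, 0.018 fully home on a hard stop (drum top then 126 mm above the bench). Starts between 0 and 0.003 and stays where it is left; sliding takes 2.5 N of friction less its 1.2 N weight. At about 0.008 its 4 dog teeth (90 degrees apart) meet the tips of a hidden ring of 8 teeth.
- spindle (a joint): Turn of spindle and knob, rad, counter-clockwise from above, 0 with the grip bar along the unit's x axis; starts within 0.2 of 0, range -3 to 3. Turns easily out of mesh, stiffly (0.3 N m) in mesh as the drive turns too. The hidden ring (pitch 45 degrees) stands at an unknown angle; teeth pass only within about 3 degrees of facing a gap, so turning through 45 degrees always finds one.
- ring_float (a joint): How far the hidden tooth ring has been pushed down on its overload spring by tooth pressing on tooth, in m: 0 at rest (4 N preload, then 2 N more per mm); more than 0.006 (about 16 N) counts as forcing the teeth. Returns to 0 when the teeth mesh.
- keeper_pivot (a point): The pivot of the keeper arm on the drive unit, at mid-thickness of the arm, 131 mm above the bench, 100 mm from the spindle axis; its axis is vertical. Its frame is that of the unit.
- keeper_handle (a point): Centre of the upright round handle pin on the keeper arm, 14 mm diameter and 36 mm tall, 45 mm from the pivot, its top 170 mm above the bench. The arm is a flat steel bar 18 mm wide and 6 mm thick, reaching 72 mm from the pivot, its underside 128 mm above the bench.
- keeper (a joint): Swing of the keeper arm about its pivot, rad, clockwise from above: at 0 it points along the unit's own -x, at its stop 1.571 it points at the spindle axis and its end lies over the rim of the drum. Starts open between 0 and 0.4; light friction (about 2 N at the pin). It is blocked by the drum's side unless the knob is home.
- weight: Bystander: brass cylinder 36 mm diameter, 32 mm tall, standing on the unit's deck; origin under its base.
- screwdriver: Bystander: screwdriver lying on the bench on the robot's side of the unit.
- jar: Bystander: jar 66 mm diameter, 85 mm tall, beside the unit; origin under its base.
- cup: Bystander: steel cup 68 mm diameter, 70 mm tall, on the unit's other side; origin under its base.
- brush: Bystander: brush lying on the bench.
- collar: Bystander: steel collar 56 mm diameter, 22 mm tall, lying on the bench.
- pellet_can: Bystander: can 56 mm diameter, 110 mm tall; origin under its base.

How it is judged:
By the outcome, as a careful person would: the job done as asked, in the order asked, and still so for the second after the job is handed in, with the robot touching nothing.
It also fails if it takes over 72 s, if anything falls off the work surface, if the arm or the gripper's body presses on something with over 40 N, if the wrist force passes 120 N, or if a joint passes its speed limit or range.

## Working session

There is one attempt and no reset: what is moved stays moved. The work goes in short steps, Python scripts to look and compute and a tool call to move; the robot and the scene stay as the last step left them, time stands still between calls to the robot, and variables do not carry over. Pictures are saved under pics/ and viewed, at most 10 in all, crops included, and the job is handed in when it is done.

Besides the shell and the picture viewer there is one more tool, called as a command line: name --argument value ..., lists and objects as JSON in quotes. drive_tool: Moves the arm, as the interface text tells. Its arguments: {"type":"object","properties":{"steps":{"type":"array","items":{"type":"object","properties":{"translation":{"type":"array","items":{"type":"number"}},"yaw":{"type":"number"}}}},"claw":{"type":"number"}},"required":["steps"]}

```bash
mkdir -p pics
python3 - <<'E'
from station import *
import cv2,numpy as np
for n in("scene","top"):
    s=snapshot(n);cv2.imwrite(f"pics/{n}0.png",s["img"][:,:,::-1]);print(n,s["fx"],s["fy"],s["cx"],s["cy"],[k for k in s]);print(np.round(s["extrinsics"],4).tolist())
st=read_state();print(st)
E
```

```text
scene 484.4742575407933 484.4742575407933 319.1413327931651 240.5935537907965 ['img', 'fx', 'fy', 'cx', 'cy', 'extrinsics']
[[0.7014, -0.5218, 0.4855, 1.0799], [0.7126, 0.5282, -0.4617, -0.5435], [-0.0155, 0.6698, 0.7424, 1.0089], [0.0, 0.0, 0.0, 1.0]]
top 454.35719437046544 454.35719437046544 318.9372703499458 244.25754054948533 ['img', 'fx', 'fy', 'cx', 'cy', 'extrinsics']
[[-0.01, 0.9853, -0.1704, 0.3366], [-0.9995, -0.0049, 0.0302, 0.0173], [0.0289, 0.1706, 0.9849, 1.3093], [0.0, 0.0, 0.0, 1.0]]
{'time_s': 0.1, 'qpos': array([66.57860346, 26.83128952, -0.66494113, 91.87389617,  0.34461222,
       61.38927749, -3.22534016]), 'qvel': array([-0.05681608, -0.11423615, -0.08595197, -0.203503  ,  0.04886853,
       -0.03773775, -0.05084351]), 'joint_torque': array([ 3.74352303e-04, -5.33519661e+01,  2.11426243e-02, -2.51967984e+01,
        1.14271368e-02,  4.26008177e-03,  6.78530469e-06]), 'tcp_pos': array([ 0.23224842, -0.60655709,  0.23044244]), 'ee_rot': array([-1.79907788e+02,  7.33963712e-03,  2.09549285e+01]), 'force': array([-0.57145042, -0.30678774,  0.19675062]), 'moment': array([-0.00517505, -0.0068805 ,  0.04188465]), 'grasp_force': 0.0, 'width': 0.08531170820322323}
```

View pics/scene0.png

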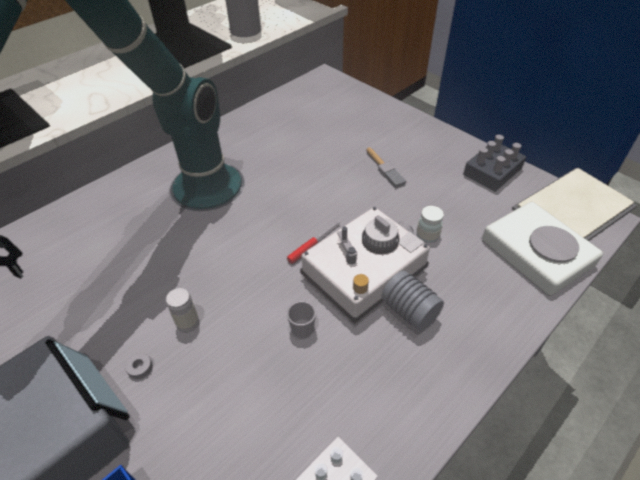

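View pics/top0.png

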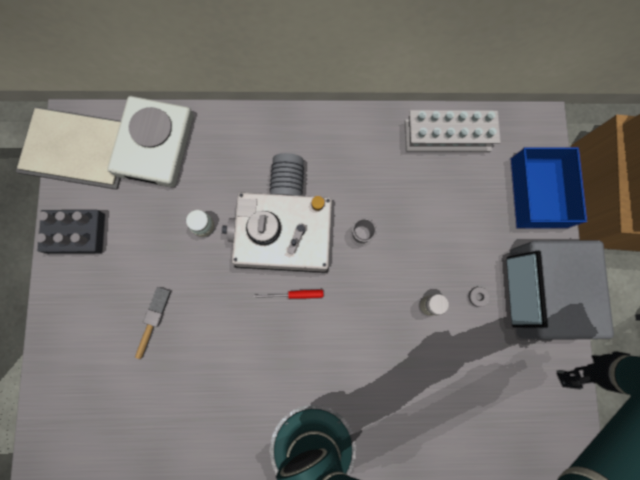

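```bash
cat > h.py <<'E'
from station import *
import cv2,numpy as np
def ray(s,u,v):
    E=s["extrinsics"];d=E[:3,:3]@np.array([(u-s["cx"])/s["fx"],-(v-s["cy"])/s["fy"],-1]);return E[:3,3],d
def onz(s,u,v,z):
    o,d=ray(s,u,v);return (o+d*(z-o[2])/d[2])
def proj(s,p):
    E=s["extrinsics"];c=E[:3,:3].T@(np.array(p)-E[:3,3]);return s["cx"]+s["fx"]*c[0]/-c[2],s["cy"]-s["fy"]*c[1]/-c[2]
E
python3 - <<'E'
from h import *
t=snapshot("top");s=snapshot("scene")
a=cv2.resize(t["img"][180:280,220:345],None,fx=6,fy=6,interpolation=cv2.INTER_CUBIC)
b=cv2.resize(s["img"][200:320,295:435],None,fx=5,fy=5,interpolation=cv2.INTER_CUBIC)
cv2.imwrite("pics/ct.png",a[:,:,::-1]);cv2.imwrite("pics/cs.png",b[:,:,::-1])
# deck mask
m=(t["img"].min(2)>185).astype(np.uint8);m[:180]=0;m[280:]=0;m[:,:225]=0;m[:,345:]=0
c=max(cv2.findContours(m,0,2)[0],key=cv2.contourArea)
r=cv2.minAreaRect(c);bx=cv2.boxPoints(r);print(r)
P=np.array([onz(t,u,v,.1) for u,v in bx]);print(P,P.mean(0));print([np.linalg.norm(P[i]-P[i-1]) for i in range(4)])
E
```

```text
((281.6381530761719, 230.28988647460938), (92.50701141357422, 68.3666000366211), 3.5763344764709473)
[[ 0.50019275  0.20939926  0.1       ]
 [ 0.68873026  0.20191773  0.1       ]
 [ 0.6718956  -0.05122736  0.1       ]
 [ 0.4830941  -0.03711722  0.1       ]] [0.58597818 0.08074311 0.1       ]
[np.float64(0.24710876375356364), np.float64(0.18868589387054252), np.float64(0.25370424230066935), np.float64(0.18932803107078153)]
```

View pics/ct.png

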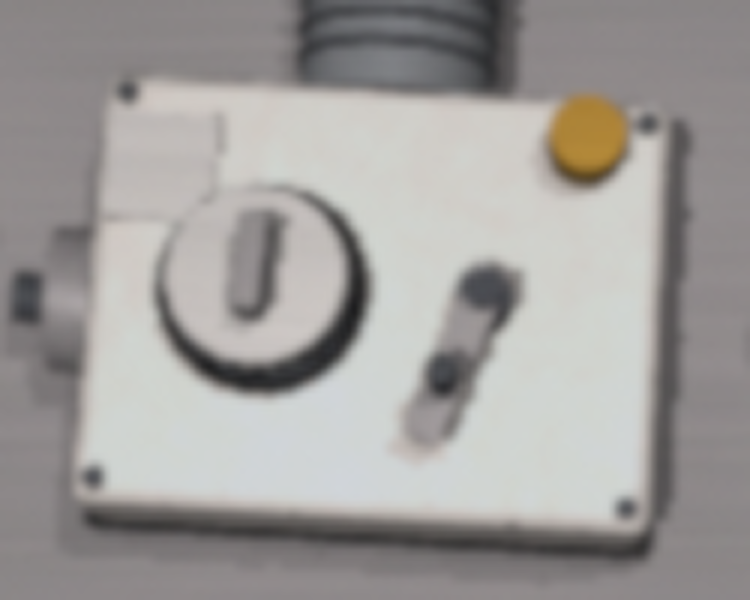

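View pics/cs.png

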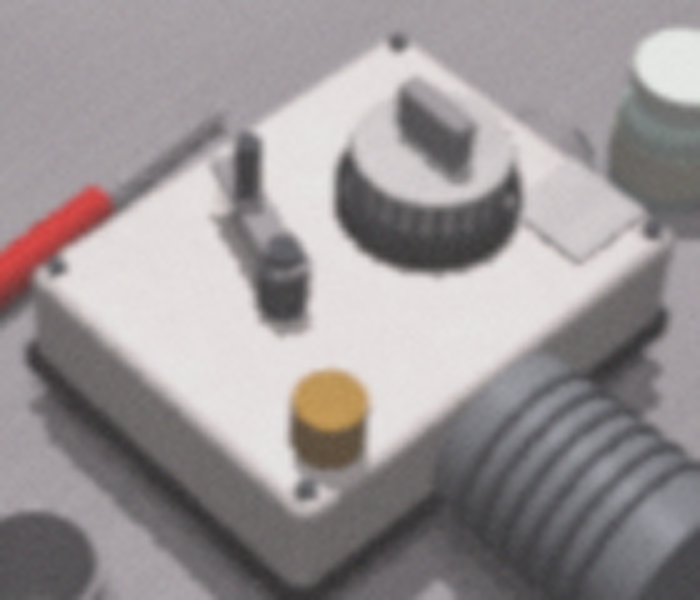

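Run:
```python
from h import *
t=snapshot("top");s=snapshot("scene")
T=lambda x,y,z:onz(t,(x+.5)/6-.5+220,(y+.5)/6-.5+180,z)
S=lambda x,y,z:onz(s,(x+.5)/5-.5+295,(y+.5)/5-.5+200,z)
W=np.array([T(128,91,.1),T(648,123,.1),T(93,477,.1),T(626,508,.1)])
V=np.array([S(653,231,.1),S(305,490,.1),S(397,42,.1),S(57,266,.1)])
for Q in(W,V):
    c=Q.mean(0);d=(Q[0]-Q[1])+(Q[2]-Q[3]);th=np.degrees(np.arctan2(d[1],d[0]))-90
    y=np.array([-np.sin(np.radians(th)),np.cos(np.radians(th))]);print(c,th,"sp",c[:2]+.05*y,"piv",c[:2]-.05*y)
print("drum",T(256,275,.143),"bar",T(250,261,.173),T(262,212,.173),T(243,315,.173))
print("drumS",S(437,150,.143),"bar ends",S(410,85,.173),S(470,128,.173))
print("handle",T(446,365,.17),S(248,137,.17),"pivot",T(488,283,.14),S(285,243,.14))
```

```text
[0.58790904 0.08012354 0.1       ] -3.731199121909299 sp [0.59116282 0.13001756] piv [0.58465525 0.03022953]
[0.58820638 0.08279505 0.1       ] -3.7799978231317084 sp [0.59150266 0.13268628] piv [0.5849101  0.03290382]
drum [0.58913699 0.1294429  0.143     ] bar [0.58873354 0.12916966 0.173     ] [0.61009443 0.12431768 0.173     ] [0.56534256 0.13185302 0.173     ]
drumS [0.59730936 0.12884804 0.143     ] bar ends [0.57648688 0.12944533 0.173     ] [0.6158123  0.12758686 0.173     ]
handle [0.54395776 0.04606521 0.17      ] [0.54263226 0.05110085 0.17      ] pivot [0.58582609 0.02843002 0.14      ] [0.58389318 0.03413119 0.14      ]
```

drive_tool --steps '[{"translation": [15,-14,-15],"yaw": 0},{"translation": [45,-42,-30],"yaw": 0},{"translation": [78,-73,-40],"yaw": 0},{"translation": [111,-104,-40],"yaw": 0},{"translation": [144,-135,-40],"yaw": 0},{"translation": [177,-166,-40],"yaw": 0},{"translation": [210,-197,-40],"yaw": 0},{"translation": [243,-228,-40],"yaw": 0}]'

```text
time_s: 1.1
tcp_pos: [0.3783, -0.3055, 0.2715]
ee_rot: [180.0, -0.0, 20.9]
force: [-0.1, 0.8, -0.4]
width: 0.0855
grasp_force: 0.0
```

drive_tool --steps '[{"translation": [33,-31,0],"yaw": 0.05},{"translation": [66,-62,0],"yaw": 0.1},{"translation": [99,-93,0],"yaw": 0.15},{"translation": [132,-124,0],"yaw": 0.2},{"translation": [165,-155,0],"yaw": 0.25},{"translation": [198,-186,0],"yaw": 0.3},{"translation": [231,-217,0],"yaw": 0.35},{"translation": [264,-248,0],"yaw": 0.4}]'

```text
time_s: 1.9
tcp_pos: [0.5363, 0.0204, 0.2715]
ee_rot: [180.0, -0.0, -2.1]
force: [0.9, -0.9, -0.6]
width: 0.0855
grasp_force: 0.0
```

drive_tool --steps '[{"translation": [17,-38,0],"yaw": 0.02},{"translation": [35,-76,0],"yaw": 0.04},{"translation": [52,-113,0],"yaw": 0.044},{"translation": [52,-113,20],"yaw": 0.044},{"translation": [52,-113,40],"yaw": 0.044},{"translation": [52,-113,40],"yaw": 0.044},{"translation": [52,-113,40],"yaw": 0.044}]'

```text
time_s: 2.6
tcp_pos: [0.5915, 0.1298, 0.2314]
ee_rot: [180.0, 0.0, -4.5]
force: [0.7, 0.1, -0.2]
width: 0.0855
grasp_force: 0.0
```

Run:
```python
from h import *
st=read_state();print(st["tcp_pos"],st["ee_rot"],st["force"],st["qpos"])
t=snapshot("top");s=snapshot("scene")
a=cv2.resize(t["img"][170:280,220:345],None,fx=4,fy=4,interpolation=cv2.INTER_CUBIC)
b=cv2.resize(s["img"][160:290,320:440],None,fx=4,fy=4,interpolation=cv2.INTER_CUBIC)
h=max(a.shape[0],b.shape[0]);p=np.zeros((h,a.shape[1]+b.shape[1],3),np.uint8);p[:a.shape[0],:a.shape[1]]=a;p[:b.shape[0],a.shape[1]:]=b
for q in ([.5913,.131,.174],):print(proj(s,q))
cv2.imwrite("pics/c1.png",cv2.resize(p[:,:,::-1],None,fx=.8,fy=.8))
```

```text
[0.59154654 0.12977616 0.23138607] [ 1.79987777e+02  2.78937657e-02 -4.50146909e+00] [ 0.7064693   0.06783569 -0.20815817] [   2.46637334   24.83119011  -23.67010743   97.08252298   11.17442151
   60.45402277 -119.29777335]
(np.float64(381.71598172153386), np.float64(219.03868232218278))
```

View pics/c1.png

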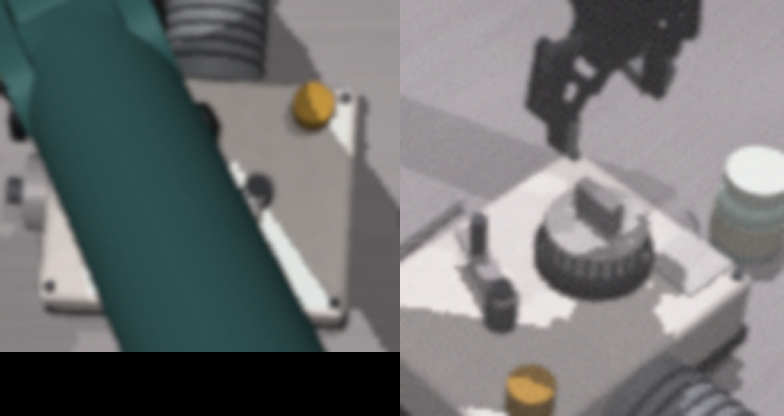

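drive_tool --steps '[{"translation": [0,-1,25],"yaw": 0},{"translation": [0,-1,50],"yaw": 0},{"translation": [0,-1,70],"yaw": 0},{"translation": [0,-1,80],"yaw": 0},{"translation": [0,-1,83],"yaw": 0},{"translation": [0,-1,83],"yaw": 0}]'

```text
time_s: 3.3
tcp_pos: [0.5922, 0.131, 0.149]
ee_rot: [-180.0, -0.1, -4.5]
force: [0.1, -0.2, -0.1]
width: 0.0855
grasp_force: 0.0
```

drive_tool --steps '[{"translation": [0,0,0],"yaw": 0},{"translation": [0,0,0],"yaw": 0},{"translation": [0,0,0],"yaw": 0},{"translation": [0,0,0],"yaw": 0},{"translation": [0,0,0],"yaw": 0}]' --claw 170

```text
time_s: 3.8
tcp_pos: [0.5917, 0.131, 0.1485]
ee_rot: [-180.0, -0.0, -4.5]
force: [-0.5, -0.6, -0.1]
width: 0.0284
grasp_force: 0.0
```

Nothing touched; close on the bar.

drive_tool --steps '[{"translation": [0,0,0],"yaw": 0},{"translation": [0,0,0],"yaw": 0},{"translation": [0,0,0],"yaw": 0},{"translation": [0,0,0],"yaw": 0},{"translation": [0,0,0],"yaw": 0}]' --claw 255

```text
time_s: 4.3
tcp_pos: [0.5917, 0.1306, 0.1483]
ee_rot: [180.0, 0.0, -4.5]
force: [0.2, -2.9, 0.5]
width: 0.0129
grasp_force: 62.5
```

drive_tool --steps '[{"translation": [0,0.3,1],"yaw": 0},{"translation": [0,0.3,2],"yaw": 0},{"translation": [0,0.3,3],"yaw": 0},{"translation": [0,0.3,4],"yaw": 0},{"translation": [0,0.3,4],"yaw": 0}]'

```text
time_s: 4.8
tcp_pos: [0.5916, 0.1305, 0.144]
ee_rot: [180.0, 0.0, -4.5]
force: [0.9, -1.9, -0.5]
width: 0.0128
grasp_force: 62.4
```

drive_tool --steps '[{"translation": [0,0,0.5],"yaw": 0},{"translation": [0,0,1],"yaw": 0},{"translation": [0,0,1],"yaw": 0}]'

```text
time_s: 5.1
tcp_pos: [0.5917, 0.1305, 0.1433]
ee_rot: [180.0, -0.0, -4.5]
force: [-1.0, -2.3, 0.7]
width: 0.0126
grasp_force: 62.5
```

drive_tool --steps '[{"translation": [0,0,0.5],"yaw": 0},{"translation": [0,0,1],"yaw": 0},{"translation": [0,0,1],"yaw": 0}]'

```text
time_s: 5.4
tcp_pos: [0.5917, 0.1305, 0.1424]
ee_rot: [180.0, -0.0, -4.5]
force: [-0.3, -2.6, 3.3]
width: 0.013
grasp_force: 62.9
```

drive_tool --steps '[{"translation": [0,0,0.5],"yaw": 0},{"translation": [0,0,1],"yaw": 0},{"translation": [0,0,1],"yaw": 0},{"translation": [0,0,1],"yaw": 0}]'

```text
time_s: 5.8
tcp_pos: [0.5917, 0.1305, 0.1415]
ee_rot: [180.0, -0.0, -4.5]
force: [-1.3, -3.3, 5.2]
width: 0.0125
grasp_force: 63.1
```

drive_tool --steps '[{"translation": [0,0,0.8],"yaw": 0},{"translation": [0,0,0.8],"yaw": -0.04},{"translation": [0,0,0.8],"yaw": -0.08},{"translation": [0,0,0.8],"yaw": -0.12},{"translation": [0,0,0.8],"yaw": -0.16},{"translation": [0,0,0.8],"yaw": -0.2},{"translation": [0,0,0.8],"yaw": -0.2}]'

```text
time_s: 6.5
tcp_pos: [0.5917, 0.1305, 0.1408]
ee_rot: [180.0, -0.0, 7.0]
force: [-1.8, -2.2, 5.5]
width: 0.0129
grasp_force: 63.2
```

```bash
python3 -c "
from station import *
s=read_state();print(s['force'],s['moment'],s['tcp_pos'],s['qpos'])"
```

```text
[-1.82502191 -2.17413896  5.47523883] [-0.59154188  0.37682857  0.05520532] [0.59168705 0.13053815 0.14081638] [   2.94022101   31.20176074  -24.70797475  101.16416356   16.15309366
   51.14234611 -111.84163503]
```

drive_tool --steps '[{"translation": [0,0,0.4],"yaw": -0.04},{"translation": [0,0,0.4],"yaw": -0.08},{"translation": [0,0,0.4],"yaw": -0.12},{"translation": [0,0,0.4],"yaw": -0.16},{"translation": [0,0,0.4],"yaw": -0.2},{"translation": [0,0,0.4],"yaw": -0.2}]'

```text
time_s: 7.1
tcp_pos: [0.5916, 0.1306, 0.1398]
ee_rot: [-180.0, -0.0, 18.4]
force: [-1.6, -2.7, 1.3]
width: 0.0128
grasp_force: 62.6
```

```bash
python3 -c "
from station import *
s=read_state();print(s['force'],s['moment'],s['tcp_pos'])"
```

```text
[-1.62022124 -2.68819147  1.29330384] [-0.50174582 -0.04645141  0.04255971] [0.59160937 0.13059082 0.13981874]
```

drive_tool --steps '[{"translation": [0,0,0.5],"yaw": -0.02},{"translation": [0,0,1],"yaw": 0.02},{"translation": [0,0,1.5],"yaw": -0.02},{"translation": [0,0,1.5],"yaw": 0},{"translation": [0,0,1.5],"yaw": 0}]'

```text
time_s: 7.6
tcp_pos: [0.5916, 0.1306, 0.1382]
ee_rot: [-180.0, 0.0, 18.3]
force: [1.1, -2.4, -0.8]
width: 0.0128
grasp_force: 62.3
```

drive_tool --steps '[{"translation": [0,0,0.7],"yaw": -0.02},{"translation": [0,0,1.4],"yaw": 0.02},{"translation": [0,0,2],"yaw": 0},{"translation": [0,0,2],"yaw": 0}]'

```text
time_s: 8.0
tcp_pos: [0.5916, 0.1306, 0.1364]
ee_rot: [180.0, 0.0, 18.5]
force: [0.4, -2.5, 0.8]
width: 0.0126
grasp_force: 62.5
```

drive_tool --steps '[{"translation": [0,0,0.7],"yaw": -0.02},{"translation": [0,0,1.4],"yaw": 0.02},{"translation": [0,0,2],"yaw": 0},{"translation": [0,0,2],"yaw": 0}]'

```text
time_s: 8.4
tcp_pos: [0.5916, 0.1306, 0.1344]
ee_rot: [180.0, 0.0, 18.6]
force: [0.4, -2.6, 1.6]
width: 0.0127
grasp_force: 62.5
```

drive_tool --steps '[{"translation": [0,0,0.7],"yaw": -0.02},{"translation": [0,0,1.4],"yaw": 0.02},{"translation": [0,0,2],"yaw": 0},{"translation": [0,0,2],"yaw": 0}]'

```text
time_s: 8.8
tcp_pos: [0.5917, 0.1306, 0.1334]
ee_rot: [180.0, -0.0, 18.5]
force: [-1.2, -3.7, 6.7]
width: 0.0129
grasp_force: 63.4
```

drive_tool --steps '[{"translation": [0,0,0.5],"yaw": 0},{"translation": [0,0,1],"yaw": 0},{"translation": [0,0,1],"yaw": 0}]'

```text
time_s: 9.1
tcp_pos: [0.5918, 0.1307, 0.1333]
ee_rot: [179.9, -0.0, 18.5]
force: [-3.9, -3.9, 12.9]
width: 0.0124
grasp_force: 64.3
```

drive_tool --steps '[{"translation": [0,0,-0.5],"yaw": 0},{"translation": [0,0,-1],"yaw": 0},{"translation": [0,0,-1],"yaw": 0},{"translation": [0,0,-1],"yaw": 0}]' --claw 120

```text
time_s: 9.5
tcp_pos: [0.5913, 0.1312, 0.1322]
ee_rot: [-180.0, 0.0, 18.5]
force: [-0.1, -0.3, 0.7]
width: 0.0454
grasp_force: 0.0
```

drive_tool --steps '[{"translation": [0,0,-15],"yaw": 0},{"translation": [0,0,-40],"yaw": 0},{"translation": [0,0,-70],"yaw": 0},{"translation": [0,0,-70],"yaw": 0}]'

```text
time_s: 9.9
tcp_pos: [0.5942, 0.132, 0.2079]
ee_rot: [180.0, -0.5, 18.5]
force: [0.7, 0.2, 0.7]
width: 0.0449
grasp_force: 0.0
```

Run:
```python
from h import *
st=read_state();print(st["tcp_pos"],st["ee_rot"],st["force"])
s=snapshot("scene")
b=cv2.resize(s["img"][190:310,300:440],None,fx=5,fy=5,interpolation=cv2.INTER_CUBIC)
C=np.array([.5913,.131])
for z,col in((.126,(255,0,0)),(.133,(0,255,0))):
    pts=[proj(s,[C[0]+.04*np.cos(a),C[1]+.04*np.sin(a),z]) for a in np.linspace(0,2*np.pi,60)]
    pts=np.array([((u+.5-300)*5-.5,(v+.5-190)*5-.5) for u,v in pts]).round().astype(int)
    cv2.polylines(b,[pts],True,col,1)
cv2.imwrite("pics/c2.png",b[:,:,::-1])
```

```text
[0.5942349  0.13204988 0.20790307] [179.96297677  -0.489732    18.45712778] [0.68380153 0.20305364 0.65842958]
```

View pics/c2.png

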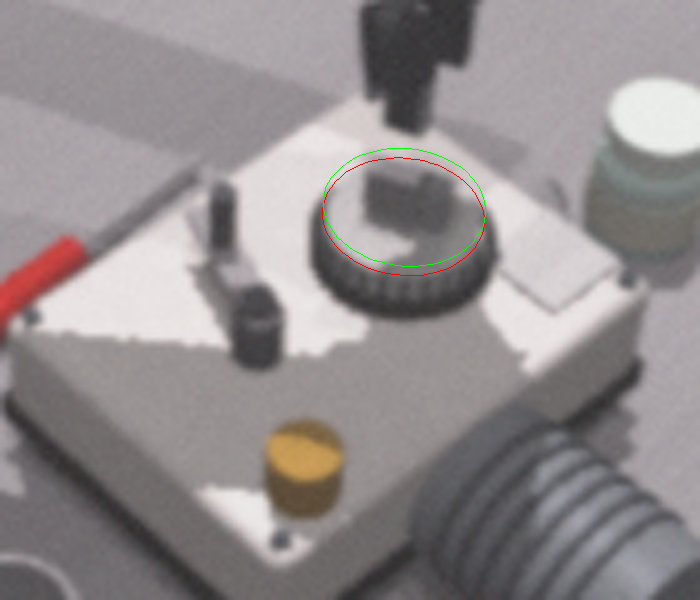

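drive_tool --steps '[{"translation": [-9,8,0],"yaw": -0.14},{"translation": [-18,16,0],"yaw": -0.28},{"translation": [-27,24,0],"yaw": -0.42},{"translation": [-36,32,0],"yaw": -0.56},{"translation": [-45,40,0],"yaw": -0.7},{"translation": [-54,48,0],"yaw": -0.84},{"translation": [-63,56,0],"yaw": -0.98},{"translation": [-72,63,0],"yaw": -1.12}]' --claw 120

```text
time_s: 10.75
tcp_pos: [0.5425, 0.0475, 0.2022]
ee_rot: [-179.9, 0.0, 82.9]
force: [-0.7, -0.2, 0.2]
width: 0.0452
grasp_force: 0.0
```

drive_tool --steps '[{"translation": [0,0,0],"yaw": -0.14},{"translation": [0,0,0],"yaw": -0.28},{"translation": [0,0,0],"yaw": -0.42},{"translation": [0,0,0],"yaw": -0.56},{"translation": [0,0,0],"yaw": -0.7},{"translation": [0,0,0],"yaw": -0.84},{"translation": [0,0,0],"yaw": -0.98},{"translation": [0,0,0],"yaw": -1.12}]'

```text
time_s: 11.55
tcp_pos: [0.5428, 0.048, 0.2022]
ee_rot: [-180.0, -0.0, 147.1]
force: [-0.2, -0.4, 1.1]
width: 0.0451
grasp_force: 0.0
```

drive_tool --steps '[{"translation": [0,0,0],"yaw": -0.14},{"translation": [0,0,0],"yaw": -0.19},{"translation": [0,0,0],"yaw": -0.19},{"translation": [0,0,0],"yaw": -0.19}]'

```text
time_s: 11.95
tcp_pos: [0.5429, 0.048, 0.2023]
ee_rot: [-180.0, -0.0, 157.6]
force: [-0.6, 0.2, -0.4]
width: 0.0452
grasp_force: 0.0
```

Run:
```python
from h import *
st=read_state();print(st["tcp_pos"],st["ee_rot"],st["force"],st["qpos"])
t=snapshot("top");s=snapshot("scene")
b=cv2.resize(s["img"][180:280,300:420],None,fx=4,fy=4,interpolation=cv2.INTER_CUBIC)
a=cv2.resize(t["img"][200:260,250:345],None,fx=4,fy=4,interpolation=cv2.INTER_CUBIC)
for q in ([.5433,.0485,.17],[.5433,.0485,.134]):
    u,v=proj(s,q);print(u,v);cv2.circle(b,(int((u-299.5)*4),int((v-179.5)*4)),2,(255,0,0),-1)
p=np.zeros((400,480+380,3),np.uint8);p[:,:480]=b;p[:240,480:]=a
cv2.imwrite("pics/c3.png",cv2.resize(p[:,:800,::-1],None,fx=1,fy=1))
```

```text
[0.542944   0.04802648 0.20226826] [-1.79982513e+02 -4.18376659e-02  1.57584259e+02] [-0.57234693  0.21883969 -0.40033218] [ 37.18151043  32.80096957 -60.82705742 105.46899817  32.567581
  61.43705141  31.35088463]
343.6528866917398 227.70351951608026
343.3283926008648 237.8673562724862
```

View pics/c3.png

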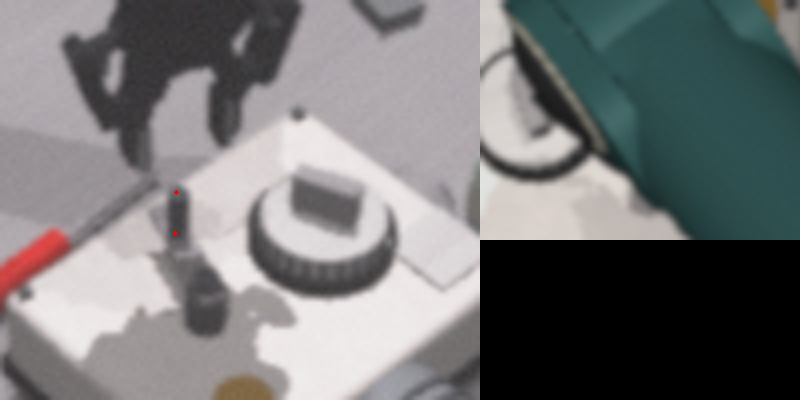

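drive_tool --steps '[{"translation": [0,0,20],"yaw": 0},{"translation": [0,0,40],"yaw": 0},{"translation": [0,0,55],"yaw": 0},{"translation": [0,0,60],"yaw": 0},{"translation": [0,0,60],"yaw": 0}]'

```text
time_s: 12.55
tcp_pos: [0.5429, 0.0483, 0.1421]
ee_rot: [-180.0, -0.1, 157.7]
force: [1.6, 0.9, 0.1]
width: 0.0452
grasp_force: 0.0
```

drive_tool --steps '[{"translation": [0,0,0],"yaw": 0},{"translation": [0,0,0],"yaw": 0},{"translation": [0,0,0],"yaw": 0}]' --claw 180

```text
time_s: 12.85
tcp_pos: [0.5436, 0.0482, 0.1432]
ee_rot: [180.0, 0.1, 157.7]
force: [0.3, 0.9, -0.2]
width: 0.0253
grasp_force: 0.0
```

drive_tool --steps '[{"translation": [-0.1,3.6,0],"yaw": 0.08},{"translation": [-0.6,7.2,0],"yaw": 0.16},{"translation": [-1.3,10.7,0],"yaw": 0.24},{"translation": [-2.3,14.2,0],"yaw": 0.32},{"translation": [-3.6,17.5,0],"yaw": 0.4},{"translation": [-5.1,20.8,0],"yaw": 0.48},{"translation": [-6.9,23.9,0],"yaw": 0.56},{"translation": [-8.9,26.9,0],"yaw": 0.64}]'

```text
time_s: 13.65
tcp_pos: [0.5614, 0.0688, 0.1428]
ee_rot: [-179.9, 0.1, 120.8]
force: [-2.2, -3.4, 1.8]
width: 0.0248
grasp_force: 1.2
```

drive_tool --steps '[{"translation": [-0.1,3.6,0],"yaw": 0.08},{"translation": [-0.6,7.2,0],"yaw": 0.16},{"translation": [-1.3,10.7,0],"yaw": 0.24},{"translation": [-2.3,14.2,0],"yaw": 0.32},{"translation": [-3.6,17.5,0],"yaw": 0.4},{"translation": [-5.1,20.8,0],"yaw": 0.48},{"translation": [-6.9,23.9,0],"yaw": 0.56},{"translation": [-6.9,23.9,0],"yaw": 0.56}]'

```text
time_s: 14.45
tcp_pos: [0.5858, 0.0759, 0.1428]
ee_rot: [180.0, 0.0, 88.9]
force: [-0.6, -0.5, 0.5]
width: 0.0247
grasp_force: 0.2
```

drive_tool --steps '[{"translation": [0,2,0],"yaw": 0.04},{"translation": [0,4,0],"yaw": 0.04},{"translation": [0,5,0],"yaw": 0.04},{"translation": [0,5,0],"yaw": 0.04}]'

```text
time_s: 14.85
tcp_pos: [0.5907, 0.0765, 0.1427]
ee_rot: [180.0, -0.0, 86.7]
force: [-2.0, 0.9, 0.6]
width: 0.0251
grasp_force: 0.9
```

drive_tool --steps '[{"translation": [0,1,0],"yaw": 0},{"translation": [0,2,0],"yaw": 0},{"translation": [0,2,0],"yaw": 0}]'

```text
time_s: 15.15
tcp_pos: [0.5928, 0.0761, 0.1425]
ee_rot: [180.0, -0.0, 86.6]
force: [-1.7, 1.6, 0.7]
width: 0.0252
grasp_force: 0.9
```

drive_tool --steps '[{"translation": [0,1,0],"yaw": 0},{"translation": [0,2,0],"yaw": 0},{"translation": [0,2,0],"yaw": 0}]'

```text
time_s: 15.45
tcp_pos: [0.5939, 0.0759, 0.1424]
ee_rot: [-179.9, 0.0, 86.6]
force: [-4.6, 1.8, 1.0]
width: 0.0246
grasp_force: 2.3
```

drive_tool --steps '[{"translation": [0,0.5,0],"yaw": 0},{"translation": [0,1,0],"yaw": 0},{"translation": [0,1,0],"yaw": 0}]'

```text
time_s: 15.75
tcp_pos: [0.5939, 0.076, 0.1423]
ee_rot: [-179.8, 0.0, 86.6]
force: [-7.3, 2.1, 3.5]
width: 0.0251
grasp_force: 3.6
```

drive_tool --steps '[{"translation": [0,1,0],"yaw": 0},{"translation": [0,-3,0],"yaw": 0},{"translation": [0,-6.5,0],"yaw": 0},{"translation": [0,-6.5,0],"yaw": 0}]'

```text
time_s: 16.15
tcp_pos: [0.5895, 0.0754, 0.1427]
ee_rot: [179.9, 0.0, 86.6]
force: [-0.3, 0.1, 0.9]
width: 0.0253
grasp_force: 0.0
```

drive_tool --steps '[{"translation": [0,0,-10],"yaw": 0},{"translation": [0,0,-25],"yaw": 0},{"translation": [0,0,-50],"yaw": 0},{"translation": [0,0,-90],"yaw": 0},{"translation": [30,-30,-120],"yaw": 0},{"translation": [60,-60,-120],"yaw": 0},{"translation": [90,-90,-120],"yaw": 0},{"translation": [90,-90,-120],"yaw": 0}]'

```text
time_s: 16.95
tcp_pos: [0.5011, 0.1769, 0.2652]
ee_rot: [179.9, -0.1, 87.2]
force: [0.7, -0.2, 0.5]
width: 0.0251
grasp_force: 0.0
```

Run:
```python
from h import *
st=read_state();print(st["tcp_pos"],st["force"])
t=snapshot("top");s=snapshot("scene")
b=cv2.resize(s["img"][190:310,300:440],None,fx=4,fy=4,interpolation=cv2.INTER_CUBIC)
a=t["img"][180:280,220:300];a=cv2.resize(a,None,fx=3,fy=3,interpolation=cv2.INTER_CUBIC)
p=np.zeros((480,800,3),np.uint8);p[:,:560]=b;p[:300,560:]=a
cv2.imwrite("pics/c4.png",p[:,:,::-1])
```

```text
[0.50112524 0.17692914 0.26515638] [ 0.7227604  -0.18235632  0.52452245]
```

View pics/c4.png

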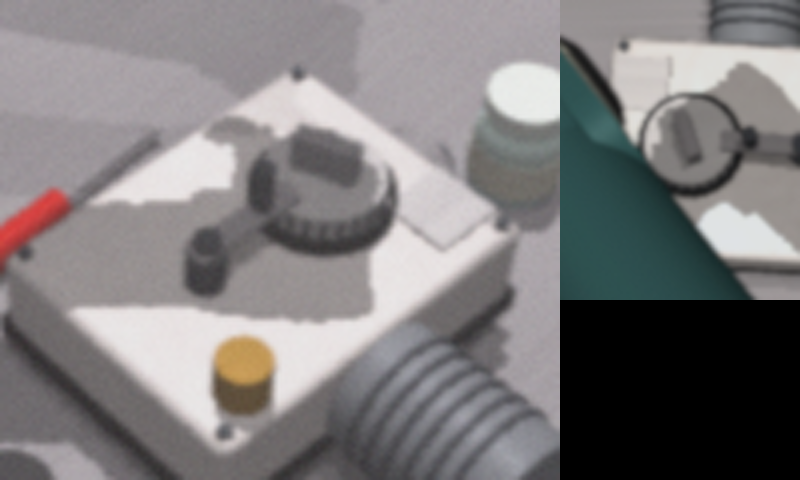

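The keeper arm runs from the pivot at about (207,245) to over the drum rim at about (290,200), pointing at the spindle axis. The weight, jar and screwdriver have not moved.

```bash
python3 -c "
from station import *
print(sign_off())"
```

```text
the job is handed in; nothing more can be done
None
```

The drive unit is in gear: the knob is down on its hard stop with the teeth meshed, at light force throughout. The keeper arm is swung to its stop over the drum, the gripper has let go and is clear, and the job is handed in at about 17 s; the hand-in call returned no verdict.

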